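# Dial the address code on the two-wheel rail unit

## Task

Roll the two thumbwheels of the long blue two-wheel unit so that, as seen from the robot, the left wheel shows four dots and the right wheel shows two dots, facing straight up, then let go. Do not turn the wheel of the short one-wheel unit beside it.

Things in the scene. Friction and masses are not known exactly. Their poses are not given: they have to be found in the camera images.
- rail: Long blue steel unit fixed to the bench, 100 (x) x 240 (y) x 60 mm high, two black thumbwheels in its top at x = 0, y = +55 (left) and -55 mm (right). Origin: centre of its underside; z up, x away from the robot, y to the robot's left, yaw within 0.35 rad. Wheels: flat-sided discs, radius 45, width 26 mm along y, axle along y 70 mm above the bench; they stand 55 mm above the box.
- left_wheel (a joint): Angle (rad) of the long unit's left (+y) wheel; positive rolls its top away from the robot (+x). White rim dots count like dice: n dots (1 to 5) face up at (n - 3) x 0.628; four at +0.628. Stops at +-1.4. No spring: 0.05 N m friction, stays where left. Pinched by its flat sides near the rim and carried along its arc, it follows a tool tilted with it; an upright tool slips, to about half the turn.
- right_wheel (a joint): The same for the right (-y) wheel; two dots face up at -0.628. Both wheels have ten grip ribs, 3 mm high, across the rim. Beside each wheel, 3.5 to 8.5 mm off either flat side, a low steel axle cheek reaches 7 mm above the axle and 7 mm either way from it in x; nothing else stands beside the wheels.
- spare_mark (a point): Point on the rim of the wheel of the short blue unit (100 x 100 x 60 mm high, fixed; one such wheel over its centre, axle 70 mm above the bench), 45 mm from the axle. This wheel is not to be turned.

How it is judged:
By the outcome, as a careful person would: the job done as asked, in the order asked, and still so for the second after the job is handed in, with the robot touching nothing.
It also fails if it takes over 42 s, if anything falls off the work surface, if the arm or the gripper's body presses on something with over 40 N, if the wrist force passes 120 N, or if a joint passes its speed limit or range.

## Robot

A 6-joint arm with a two-finger parallel gripper is mounted at the origin on the work surface. World frame = base frame: x ahead of the robot, y to its left, z up, the work surface at z = 0. Lengths are in m, angles in rad, forces in N, time in s.
With the tool pointing down it reaches from about 0.35 to 0.925 m from the base axis. Payload 6.4 kg.
Tool frame: the origin (TCP) lies between the finger pads; the fingertips stand ctrl.tips_ahead ahead of it and the grasp point (between the pads) lies 11 mm behind it (ctrl.tips_ahead is the distance from the TCP to the fingertips, in m); z points along the fingers, y is the direction in which the jaws open and shut (so a half turn about z gives the same grasp; the last joint's range is limited). The gripper opens to 85 mm and grips with 20 to 120 N. Pads are 22 mm wide; open, the fingers measure 114 mm over their backs; the gripper's body (76 mm by 85 mm) begins 54 mm behind the grasp point. The pads swing forward as they close: fully open they stand 13 mm farther back than shut.
Start: joints at [0.978, 0.245, 1.558, -0, 1.339, -0.174], TCP at [0.264, 0.594, 0.239] pointing down, gripper open.
Joint ranges: [-3.13, 3.13], [-1.02, 2.26], [0.13, 2.54], [-0.95, 4.09], [0.21, 2.88], [-2.74, 2.74]. Speed limits (rad/s): [2.57, 2.57, 3.14, 3.14, 3.14, 3.14].

## Interface

Orientations are given as a unit quaternion [w, x, y, z].
In Python, from station import ctrl, imaging gives the robot as it stands. The module is installed in compiled form; this text tells all that it offers.
- The arm moves only by the shell command python3 -m creep 'ROWS'. ROWS is JSON, a list that holds one entry, the list of rows, each a list of 5 numbers: the shift along the tool's x, y, z in m, then the turn about the tool's z in degrees, then the opening in per cent of the stroke, from 0 (shut) to 100 (fully open). In form: [[[dx, dy, dz, roll, gripper], ...]]. A call has 1 to 10 rows; each row is the pose to reach, as a shift and turn from the pose measured when the call began, along the tool's axes at that moment; what a row does not reach only later rows make up. A row lasts 1/10 s, in which the tool goes at most 50 mm and 8.59 degrees, less where a joint would pass 70% of its speed; a pose out of reach is approached as far as the arm can. A call with a gripper value outside its range is refused whole. The fingers move at their own pace and stop on an object; the grip force is fixed at half the most. Time passes only in rows, so rows that repeat a pose let the fingers close. It gives the time, the measured TCP pose, the force and the opening at its end, in the units of the state.
- ctrl.get_obs(): the state, without advancing time (a new reading comes with each control period).
- imaging.grab_frame(name): name is "scene" or "top" or "wrist"; returns (picture, depth): 480x640x3 uint8, blue, green, red; 480x640 float32, m along the optical axis (not along the pixel's ray), 0 where there is no reading.
- imaging.calibration(name): a dict with "K" (3x3 intrinsics, pixels), "xyz" and "attitude" of the camera in the world. Camera axes: x right, y up, looking along -z (the intrinsics and any distortion apply to the point x, -y, -z); pixel columns grow to the right and rows downward; lengths in m; the calibration is good to about 2 mm. A picture is of the moment at which its call begins: read the wrist's pose just before it. calibration takes no time and is no camera call; for the wrist camera it gives the pose at the moment of the call.
- ctrl.hand_in(): hands the job in, once; it reports no verdict.
The state is a dict: "time": time; "q": joint angles; "qvel": joint speeds; "tau": joint torques, N m; "tcp_pos": TCP position; "orientation": TCP orientation; "force": force on the tool from outside, world axes, zero at the start; "torque": the same for the moment, N m; "grip_width": finger opening in m.
Only numpy, scipy, OpenCV 4.12 (cv2) and the standard library are available. Lean on these libraries where they do the work, as an engineer would, in place of code of your own. Each camera call takes 0.05 s, during which the arm holds its last target. There are 200 camera calls.

## Working session

There is one attempt and no reset: what is moved stays moved. The work goes in short steps, Python scripts to look and compute and a shell command to move; the robot and the scene stay as the last step left them, time stands still between calls to the robot, and variables do not carry over. Pictures are saved under pics/ and viewed, about 8 in all and at most 12, crops included, and the job is handed in when it is done.

```bash
mkdir -p pics; python3 - <<'E'
from station import ctrl, imaging
import cv2,numpy as np
o=ctrl.get_obs();print({k:np.round(v,3) for k,v in o.items()},ctrl.tips_ahead)
a=[]
for n in("scene","top"):
    c=imaging.calibration(n);print(n,c)
    p,d=imaging.grab_frame(n);np.savez(f"{n}.npz",p=p,d=d,K=c["K"],xyz=c["xyz"],att=c["attitude"])
    cv2.imwrite(f"pics/{n}.png",p)
E
```

```text
{'time': np.float64(0.0), 'q': array([ 0.978,  0.246,  1.559,  0.   ,  1.339, -0.174]), 'qvel': array([ 0.001,  0.002, -0.001,  0.   , -0.001, -0.   ]), 'tau': array([-0.0000e+00, -4.2951e+01, -3.2613e+01, -0.0000e+00,  5.0000e-03,
        0.0000e+00]), 'tcp_pos': array([0.264, 0.593, 0.238]), 'orientation': array([-0.   ,  0.208,  0.978, -0.001]), 'force': array([0.416, 0.051, 0.37 ]), 'torque': array([-0.014,  0.013,  0.028]), 'grip_width': np.float64(0.086)} 0.008
scene {'K': array([[531.4528114 ,   0.        , 320.92512868],
       [  0.        , 531.4528114 , 240.28741848],
       [  0.        ,   0.        ,   1.        ]]), 'xyz': array([ 1.28932926, -0.05048716,  0.58307617]), 'attitude': array([0.63703126, 0.33787329, 0.32213119, 0.61340387])}
top {'K': array([[505.72260533,   0.        , 315.88656334],
       [  0.        , 505.72260533, 231.39613785],
       [  0.        ,   0.        ,   1.        ]]), 'xyz': array([ 0.4038501 , -0.00743397,  0.78210626]), 'attitude': array([-0.68814679, -0.06975298,  0.07381981,  0.71842825])}
```

View pics/top.png

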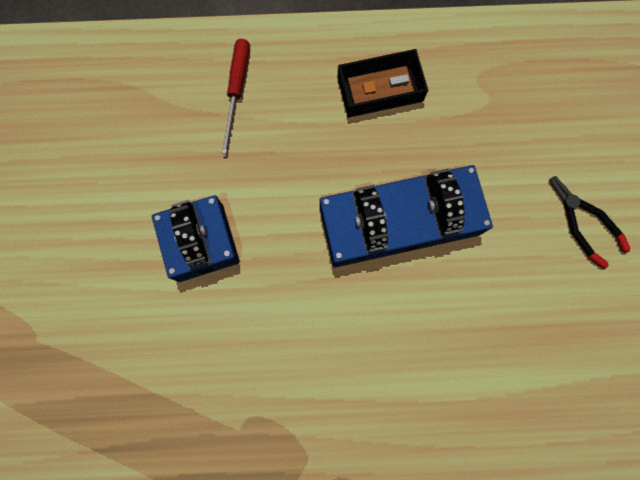

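View pics/scene.png

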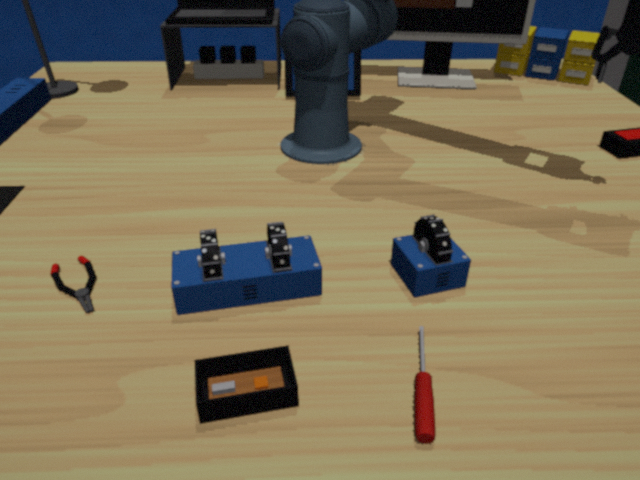

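Top view: the long unit is on the right, with its left wheel near (371,217) and right wheel near (446,201). The spare is at (188,235). Next I measure the pose and zoom in on the dots.

```bash
cat > h.py <<'E'
import numpy as np,cv2
from scipy.spatial.transform import Rotation as R
def rot(q): return R.from_quat(np.r_[q[1:],q[0]])
def ray(px,c,z):
    K=c["K"];px=np.atleast_2d(px).astype(float)
    d=np.c_[(px[:,0]-K[0,2])/K[0,0],-(px[:,1]-K[1,2])/K[1,1],-np.ones(len(px))]
    d=rot(c["att"]).apply(d);s=(z-c["xyz"][2])/d[:,2];return c["xyz"]+d*s[:,None]
def proj(P,c):
    p=rot(c["att"]).inv().apply(np.atleast_2d(P)-c["xyz"]);K=c["K"]
    return np.c_[K[0,2]+K[0,0]*p[:,0]/-p[:,2],K[1,2]-K[1,1]*p[:,1]/-p[:,2]]
def ax(yaw): return np.array([np.cos(yaw),np.sin(yaw),0]),np.array([-np.sin(yaw),np.cos(yaw),0])
E
python3 - <<'E'
from h import *
c=dict(np.load("top.npz"));p=c["p"]
# points with depth -> world; top-face points z~0.06 and blue
h,w=c["d"].shape;u,v=np.meshgrid(np.arange(w),np.arange(h))
d=c["d"];K=c["K"];P=np.stack([(u-K[0,2])/K[0,0]*d,-(v-K[1,2])/K[1,1]*d,-d],-1)
W=rot(c["att"]).apply(P.reshape(-1,3)).reshape(h,w,3)+c["xyz"]
b=p.astype(int);m=(b[...,0]>b[...,2]+40)&(b[...,0]>60)&(W[...,2]>.045)
m=cv2.morphologyEx((m*255).astype(np.uint8),cv2.MORPH_CLOSE,np.ones((5,5)))
for q in cv2.findContours(m,0,2)[0]:
    if cv2.contourArea(q)<1500: continue
    X=ray(q[:,0],c,.06)[:,:2]; r=cv2.minAreaRect((X*1000).astype(np.float32));bp=cv2.boxPoints(r)
    print(cv2.contourArea(q),r,np.median(W[q[:,0,1],q[:,0,0],2])); print(bp)
# elevated points (wheels)
m=(W[...,2]>.10)&(W[...,2]<.125)
n,l,s,ce=cv2.connectedComponentsWithStats(m.astype(np.uint8))
for i in range(1,n):
    if s[i,4]>60: print(s[i],W[l==i].mean(0),W[l==i].max(0))
def crop(im,x,y,W,H,f): return cv2.resize(im[y:y+H,x:x+W],None,fx=f,fy=f,interpolation=cv2.INTER_CUBIC)
s=np.load("scene.npz")["p"]
A=crop(p,340,160,140,100,5);B=crop(s,190,210,140,80,5)
cv2.imwrite("pics/c1.png",cv2.resize(np.vstack([A[:, :],B])[:900],None,fx=.65,fy=.65))
E
```

```text
2062.5 ((559.129150390625, -55.25651931762695), (98.52855682373047, 51.43253707885742), 9.63473129272461) 0.059533512863615634
[[506.25574  -38.14817 ]
 [514.8638   -88.85524 ]
 [612.00256  -72.36487 ]
 [603.39453  -21.657799]]
3087.5 ((575.6802368164062, -148.02830505371094), (98.24321746826172, 84.25051879882812), 10.146190643310547) 0.06000963346658372
[[ 519.90607  -115.2151  ]
 [ 534.7476   -198.14806 ]
 [ 631.4544   -180.8415  ]
 [ 616.61285   -97.908554]]
[434 173  31  50 990] [ 0.5825069  -0.20033902  0.1106438 ] [ 0.6201468  -0.18348898  0.11972499]
[358 189  30  51 968] [ 0.56293671 -0.09294698  0.11061149] [ 0.60154682 -0.0750725   0.11933139]
[169 205  32  50 968] [0.55222774 0.16485842 0.11060464] [0.58956272 0.18635667 0.12069969]
```

View pics/c1.png

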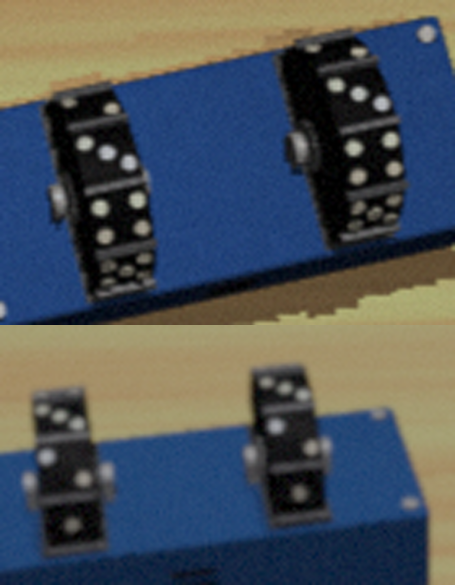

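```bash
cat >> h.py <<'E'
YAW=np.radians(10.1);XU,YU=.541,-.246
def wheel(side): 
    x,y=ax(YAW);return XU*x+(YU+.055*side)*y+np.array([0,0,.07])
def theta(px,n,side,c,r=.045):
    "angle of wheel given pixel of centre of face n"
    x,y=ax(YAW);C=wheel(side);ph=np.linspace(-1.5,1.5,1501)
    P=C+r*(np.sin(ph)[:,None]*x+np.cos(ph)[:,None]*np.array([0,0,1]))
    q=proj(P,c);e=np.linalg.norm(q-px,axis=1);i=e.argmin();return round(ph[i]+(n-3)*.6283,3),round(e[i],1)
def shift(target,o):
    "target world xyz -> shift in tool axes, and roll deg to align with unit"
    r=rot(o["orientation"]);d=r.inv().apply(np.array(target)-o["tcp_pos"])
    xt=r.as_matrix()[:,0];yw=np.degrees(np.arctan2(xt[1],xt[0])-YAW);yw=(yw+90)%180-90
    return np.round(d,4),round(yw,2)
E
python3 - <<'E'
from h import *
from station import ctrl
c=dict(np.load("top.npz"))
for s,n,px in((1,3,(373.2,206.8)),(1,4,(376.8,226.9)),(-1,3,(450.2,188.9)),(-1,4,(455.1,208.8))): print(s,n,theta(px,n,s,c))
o=ctrl.get_obs()
for s in(1,-1): t=wheel(s);t[2]=.2;print(wheel(s),shift(t,o))
E
```

```text
1 3 (np.float64(0.13), np.float64(1.2))
1 4 (np.float64(0.132), np.float64(0.4))
-1 3 (np.float64(0.168), np.float64(0.7))
-1 4 (np.float64(0.164), np.float64(0.9))
[ 0.56611127 -0.09316671  0.07      ] (array([-0.5552, -0.5043,  0.039 ]), np.float64(-34.1))
[ 0.5854016  -0.20146206  0.07      ] (array([-0.6168, -0.5954,  0.0391]), np.float64(-34.1))
```

```bash
python3 -m creep '[[[-0.555,-0.504,0.039,-34.1,65],[-0.555,-0.504,0.039,-34.1,65],[-0.555,-0.504,0.039,-34.1,65],[-0.555,-0.504,0.039,-34.1,65],[-0.555,-0.504,0.039,-34.1,65],[-0.555,-0.504,0.039,-34.1,65],[-0.555,-0.504,0.039,-34.1,65],[-0.555,-0.504,0.039,-34.1,65],[-0.555,-0.504,0.039,-34.1,65],[-0.555,-0.504,0.039,-34.1,65]]]'
python3 -c "
from h import *
from station import ctrl
o=ctrl.get_obs();t=wheel(1);t[2]=.2;print(shift(t,o))"
```

```text
time: 1.1
tcp_pos: [0.4625, 0.1418, 0.2133]
orientation: [-0.001, -0.088, 0.996, -0.001]
force: [1.1, 0.5, 0.3]
grip_width: 0.0556
(array([-0.0608, -0.2495,  0.0135]), np.float64(0.0))
```

```bash
python3 -m creep '[[[-0.061,-0.2495,0.0135,0,65],[-0.061,-0.2495,0.0135,0,65],[-0.061,-0.2495,0.0135,0,65],[-0.061,-0.2495,0.0135,0,65],[-0.061,-0.2495,0.0135,0,65],[-0.061,-0.2495,0.0135,0,65],[-0.061,-0.2495,0.0135,0,65],[-0.061,-0.2495,0.0135,0,65]]]'
python3 -c "
from h import *
from station import ctrl,imaging
o=ctrl.get_obs();t=wheel(1);t[2]=.108;print(shift(t,o),o['grip_width'])
c=imaging.calibration('wrist');p,d=imaging.grab_frame('wrist');print(c)
c=dict(K=c['K'],xyz=c['xyz'],att=c['attitude'])
for s in(1,-1):
  t=wheel(s);t[2]=.115;q=proj(t,c)[0];print(q);cv2.drawMarker(p,tuple(int(v) for v in q),(0,0,255),0,12)
cv2.imwrite('pics/w1.png',p)"
```

```text
time: 1.9
tcp_pos: [0.5657, -0.0921, 0.1995]
orientation: [-0.001, -0.088, 0.996, -0.0]
force: [-0.2, 1.4, 0.8]
grip_width: 0.0556
(array([-0.0004, -0.0011,  0.0915]), np.float64(0.03)) 0.05556755003576591
{'K': array([[410.58126178,   0.        , 322.23704955],
       [  0.        , 410.58126178, 238.52516575],
       [  0.        ,   0.        ,   1.        ]]), 'xyz': array([ 0.49753047, -0.10370931,  0.33293541]), 'attitude': array([ 0.63570594, -0.08828021, -0.10481806,  0.75966949])}
[319.51303219 252.16082189]
[121.98980975 251.95572038]
```

View pics/w1.png

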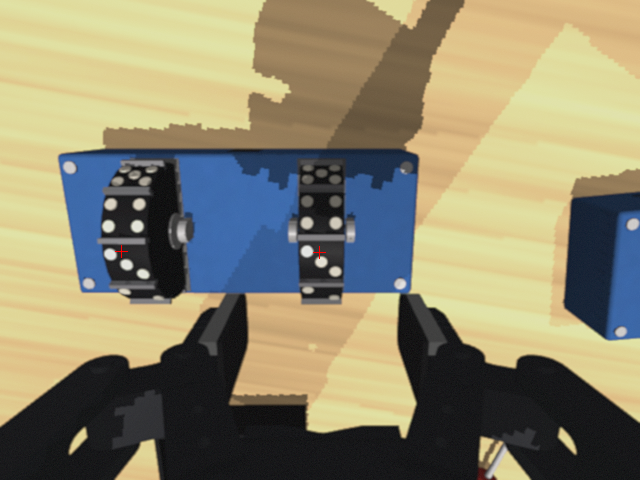

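The markers sit within about 1.5 mm of the wheel. I'll go down straddling the left wheel, a little to the robot side of its top, and pinch.

```bash
python3 -m creep '[[[0.010,-0.0005,0.05,0,65],[0.010,-0.0005,0.097,0,65],[0.010,-0.0005,0.097,0,65],[0.010,-0.0005,0.097,0,65],[0.010,-0.0005,0.097,0,5],[0.010,-0.0005,0.097,0,5],[0.010,-0.0005,0.097,0,5],[0.010,-0.0005,0.097,0,5],[0.010,-0.0005,0.097,0,5]]]'
python3 -c "
from h import *
from station import ctrl,imaging
o=ctrl.get_obs();t=wheel(1);t[2]=.104;print(shift(t,o),o['grip_width'])"
```

```text
time: 2.85
tcp_pos: [0.5578, -0.0944, 0.1062]
orientation: [0.001, -0.089, 0.996, -0.001]
force: [-1.1, 2.1, 7.0]
grip_width: 0.0248
(array([-0.0084, -0.0003,  0.0022]), np.float64(0.08)) 0.024834861225406638
```

```bash
python3 -m creep '[[[-0.004,0,-0.0008,0,5],[-0.008,0,-0.001,0,5],[-0.012,0,-0.0008,0,5],[-0.016,0,-0.0002,0,5],[-0.020,0,0.0008,0,5],[-0.020,0,0.0008,0,5]]]'
python3 -m creep '[[[0,0,0,0,60],[0,0,0,0,60],[0,0,-0.04,0,65],[0,0,-0.08,0,65],[0.010,0,-0.095,0,65],[0.010,0,-0.095,0,65],[0.010,0,-0.095,0,65]]]'
cat > look.py <<'E'
import sys
from h import *
from station import ctrl,imaging
o=ctrl.get_obs();print(o['time'],o['grip_width'])
c=imaging.calibration('wrist');p,d=imaging.grab_frame('wrist');c=dict(K=c['K'],xyz=c['xyz'],att=c['attitude'])
for s in(1,-1):
    t=wheel(s);print(s,shift(t+[0,0,.034],o))
    x,y=ax(YAW);q=proj([t+.046*(np.sin(a)*x+[0,0,np.cos(a)])+b*.0145*y for a in np.linspace(-1,1,15) for b in(-1,1)],c).astype(np.float32)
    hull=cv2.convexHull(q).astype(int);m=np.zeros(p.shape[:2],np.uint8);cv2.fillConvexPoly(m,hull,255)
    w=((p.min(2)>120)&(m>0)).astype(np.uint8)
    n,l,st,ce=cv2.connectedComponentsWithStats(w)
    for i in range(1,n):
        if st[i,4]>12: print('  dot',np.round(ce[i],1),st[i,4],'phi',theta(ce[i],3,s,c))
np.savez('w.npz',p=p,**c);cv2.imwrite(sys.argv[1],cv2.resize(p[110:340,40:440],None,fx=1.6,fy=1.6))
E
python3 look.py pics/w2.png
```

```text
time: 3.45
tcp_pos: [0.575, -0.0913, 0.1058]
orientation: [-0.003, -0.089, 0.996, -0.001]
force: [-10.9, -1.6, 5.0]
grip_width: 0.0251
time: 4.15
tcp_pos: [0.5659, -0.0927, 0.2009]
orientation: [-0.002, -0.089, 0.996, -0.001]
force: [-0.6, -0.5, -0.1]
grip_width: 0.0554
4.15 0.055366219392619855
1 (array([-0.0006, -0.0003,  0.0969]), np.float64(0.15))
  dot [307.9 222.6] 109 phi (np.float64(-0.362), np.float64(13.0))
  dot [336.7 222.7] 112 phi (np.float64(-0.364), np.float64(15.7))
  dot [295.4 233.4] 64 phi (np.float64(-0.228), np.float64(25.5))
  dot [307.9 245.3] 124 phi (np.float64(-0.08), np.float64(12.9))
  dot [336.5 245.5] 121 phi (np.float64(-0.08), np.float64(15.6))
  dot [322.2 260.5] 180 phi (np.float64(0.12), np.float64(1.4))
  dot [308.2 270.7] 89 phi (np.float64(0.27), np.float64(12.6))
  dot [322.1 279.2] 79 phi (np.float64(0.41), np.float64(1.3))
  dot [335.4 286.1] 63 phi (np.float64(0.548), np.float64(14.5))
  dot [315.1 298.2] 144 phi (np.float64(0.942), np.float64(5.8))
-1 (array([-0.0003, -0.1103,  0.0971]), np.float64(0.15))
  dot [120.4 179.6] 47 phi (np.float64(-0.904), np.float64(11.1))
  dot [147.  180.4] 62 phi (np.float64(-1.112), np.float64(13.3))
  dot [112.9 203.1] 107 phi (np.float64(-0.58), np.float64(12.4))
  dot [141.4 203.1] 109 phi (np.float64(-0.65), np.float64(15.7))
  dot [110.9 225. ] 124 phi (np.float64(-0.322), np.float64(12.4))
  dot [139.5 225. ] 125 phi (np.float64(-0.332), np.float64(16.1))
  dot [124.4 239.8] 212 phi (np.float64(-0.14), np.float64(0.9))
  dot [112.5 252.9] 115 phi (np.float64(0.004), np.float64(12.3))
  dot [128.6 263.1] 106 phi (np.float64(0.172), np.float64(1.8))
  dot [145.3 272.6] 97 phi (np.float64(0.404), np.float64(14.9))
  dot [134.5 292.2] 297 phi (np.float64(0.656), np.float64(3.9))
```

View pics/w2.png

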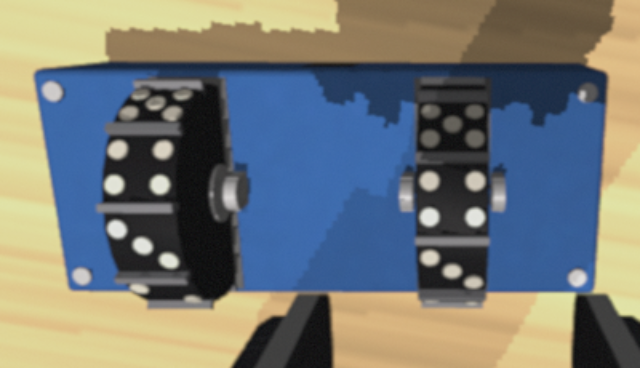

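Left wheel: 0.14 → 0.407, about 15 mrad per mm of carry. It needs about 14 mm more.

```bash
python3 -m creep '[[[0.0075,0,0.05,0,60],[0.0075,0,0.097,0,60],[0.0075,0,0.097,0,60],[0.0075,0,0.097,0,60],[0.0075,0,0.097,0,5],[0.0075,0,0.097,0,5],[0.0075,0,0.097,0,5],[0.0075,0,0.097,0,5]]]'
python3 -m creep '[[[-0.004,0,-0.0006,0,5],[-0.008,0,-0.0007,0,5],[-0.012,0,-0.0005,0,5],[-0.0165,0,0,0,5],[-0.0165,0,0,0,5],[-0.0165,0,0,0,5]]]'
python3 -m creep '[[[0,0,0,0,60],[0,0,0,0,60],[0,0,-0.04,0,65],[0,0,-0.08,0,65],[0.007,0,-0.095,0,65],[0.007,0,-0.095,0,65],[0.007,0,-0.095,0,65]]]'
python3 look.py pics/w3.png | head -14
```

```text
time: 5.0
tcp_pos: [0.5593, -0.0941, 0.1061]
orientation: [-0.001, -0.089, 0.996, -0.001]
force: [-1.6, 3.4, 6.1]
grip_width: 0.0245
time: 5.6
tcp_pos: [0.5727, -0.0916, 0.1059]
orientation: [-0.005, -0.09, 0.996, -0.001]
force: [-10.8, -2.5, 2.1]
grip_width: 0.0242
time: 6.3
tcp_pos: [0.567, -0.0925, 0.2011]
orientation: [-0.005, -0.09, 0.996, -0.002]
force: [-0.3, -0.4, -0.3]
grip_width: 0.0554
6.3 0.05540220374377052
1 (array([ 0.0001, -0.0003,  0.0971]), np.float64(0.22))
  dot [307.6 213.3] 57 phi (np.float64(-0.462), np.float64(13.5))
  dot [295.4 232.4] 64 phi (np.float64(-0.224), np.float64(25.6))
  dot [308.  239.5] 125 phi (np.float64(-0.136), np.float64(12.9))
  dot [336.5 239.5] 119 phi (np.float64(-0.136), np.float64(15.6))
  dot [308.2 261. ] 104 phi (np.float64(0.144), np.float64(12.6))
  dot [336.4 261.1] 104 phi (np.float64(0.146), np.float64(15.6))
  dot [308.7 282.4] 69 phi (np.float64(0.494), np.float64(12.2))
  dot [322.  288.5] 54 phi (np.float64(0.63), np.float64(1.2))
  dot [335.1 293.4] 45 phi (np.float64(1.5), np.float64(14.2))
  dot [298.6 295.4] 39 phi (np.float64(0.844), np.float64(22.3))
-1 (array([ 0.0005, -0.1103,  0.0973]), np.float64(0.22))
  dot [136.5 175.4] 14 phi (np.float64(-1.056), np.float64(2.2))
```

Left wheel is at 0.63, on target. Now the right wheel, from 0.17 to -0.628, rolling towards the robot.

```bash
python3 -m creep '[[[-0.013,-0.0500,0,0.2,60],[-0.013,-0.11,0,0.2,60],[-0.013,-0.11,0,0.2,60],[-0.013,-0.11,0.03,0.2,60],[-0.013,-0.11,0.06,0.2,60],[-0.013,-0.11,0.099,0.2,60],[-0.013,-0.11,0.099,0.2,60],[-0.013,-0.11,0.099,0.2,60],[-0.013,-0.11,0.099,0.2,60]]]'
python3 -c "
from h import *
from station import ctrl
o=ctrl.get_obs();print(shift(wheel(-1)+[0,0,.034],o),o['force'])"
```

```text
time: 7.25
tcp_pos: [0.5991, -0.1988, 0.1029]
orientation: [-0.004, -0.088, 0.996, -0.002]
force: [-0.3, -1.3, -1.0]
grip_width: 0.0514
(array([ 0.0139, -0.0002, -0.0009]), np.float64(0.04)) [-0.32797027 -1.30794267 -0.96621471]
```

```bash
python3 -m creep '[[[0,0,0,0,5],[0,0,0,0,5],[0,0,0,0,5],[0,0,0,0,5]]]'
python3 -m creep '[[[0.004,0,-0.0014,0,5],[0.008,0,-0.0022,0,5],[0.012,0,-0.0026,0,5],[0.016,0,-0.0026,0,5],[0.020,0,-0.0022,0,5],[0.024,0,-0.0014,0,5],[0.028,0,0,0,5],[0.028,0,0,0,5]]]'
python3 -m creep '[[[0,0,0,0,60],[0,0,0,0,60],[0,0,-0.04,0,65],[0,0,-0.08,0,65],[-0.013,0,-0.095,0,65],[-0.013,0,-0.095,0,65],[-0.013,0,-0.095,0,65]]]'
python3 look.py pics/w4.png
```

```text
time: 7.65
tcp_pos: [0.6005, -0.1986, 0.1057]
orientation: [-0.003, -0.088, 0.996, -0.002]
force: [-0.8, 4.0, 6.4]
grip_width: 0.0241
time: 8.45
tcp_pos: [0.5766, -0.2028, 0.1083]
orientation: [0.003, -0.088, 0.996, -0.002]
force: [10.0, 6.0, -2.1]
grip_width: 0.0243
time: 9.15
tcp_pos: [0.5882, -0.2001, 0.2027]
orientation: [0.002, -0.088, 0.996, -0.002]
force: [-0.6, -0.3, -0.3]
grip_width: 0.0552
9.15 0.05517882239799725
1 (array([0.0035, 0.1097, 0.0982]), np.float64(-0.03))
  dot [501.2 185. ] 78 phi (np.float64(-0.828), np.float64(12.6))
  dot [529.2 185. ] 76 phi (np.float64(-0.722), np.float64(14.5))
  dot [517.1 194.8] 92 phi (np.float64(-0.626), np.float64(0.8))
  dot [504.2 205.1] 102 phi (np.float64(-0.51), np.float64(13.5))
  dot [533.  205.2] 102 phi (np.float64(-0.472), np.float64(15.1))
  dot [504.5 233.5] 115 phi (np.float64(-0.124), np.float64(13.6))
  dot [533.3 233.5] 113 phi (np.float64(-0.148), np.float64(15.1))
  dot [501.7 254.9] 101 phi (np.float64(0.186), np.float64(13.2))
  dot [530. 255.] 107 phi (np.float64(0.106), np.float64(14.5))
  dot [524.8 269. ] 68 
[... 249 characters left out ...]
.0034, -0.0003,  0.0987]), np.float64(-0.03))
  dot [308.1 188.1] 52 phi (np.float64(-0.722), np.float64(12.8))
  dot [336.3 188. ] 49 phi (np.float64(-0.724), np.float64(15.5))
  dot [307.7 214.4] 122 phi (np.float64(-0.37), np.float64(13.0))
  dot [295.4 224.8] 76 phi (np.float64(-0.242), np.float64(25.3))
  dot [322.  225.7] 128 phi (np.float64(-0.23), np.float64(1.2))
  dot [336.3 237.2] 122 phi (np.float64(-0.088), np.float64(15.6))
  dot [322.  252.5] 180 phi (np.float64(0.114), np.float64(1.3))
  dot [308.2 262.7] 90 phi (np.float64(0.262), np.float64(12.6))
  dot [335.6 278.2] 62 phi (np.float64(0.544), np.float64(14.8))
  dot [315.3 291.5] 112 phi (np.float64(0.98), np.float64(5.8))
```

View pics/w4.png

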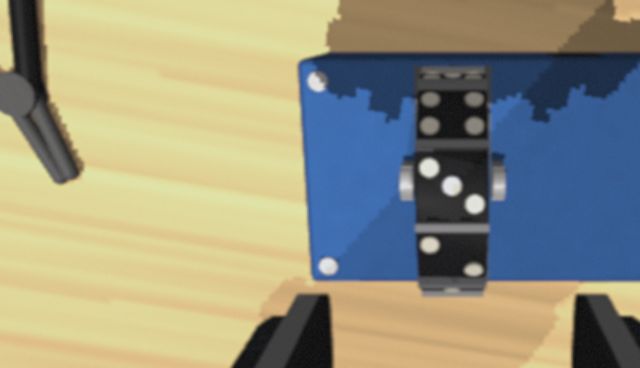

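The right wheel is at -0.23 after 0.40 of turn. It needs 0.40 more, so I'll repeat the same carry.

```bash
python3 -m creep '[[[-0.0105,0,0.03,0,60],[-0.0105,0,0.07,0,60],[-0.0105,0,0.1005,0,60],[-0.0105,0,0.1005,0,60],[-0.0105,0,0.1005,0,60],[-0.0105,0,0.1005,0,5],[-0.0105,0,0.1005,0,5],[-0.0105,0,0.1005,0,5],[-0.0105,0,0.1005,0,5]]]'
python3 -m creep '[[[0.004,0,-0.0014,0,5],[0.008,0,-0.0022,0,5],[0.012,0,-0.0026,0,5],[0.016,0,-0.0026,0,5],[0.020,0,-0.0022,0,5],[0.024,0,-0.0014,0,5],[0.028,0,0,0,5],[0.028,0,0,0,5]]]'
python3 -m creep '[[[0,0,0,0,60],[0,0,0,0,60],[0,0,-0.04,0,65],[0,0,-0.08,0,65],[-0.013,0,-0.095,0,65],[-0.013,0,-0.095,0,65],[-0.013,0,-0.095,0,65]]]'
python3 look.py pics/w5.png
```

```text
time: 10.1
tcp_pos: [0.5995, -0.1987, 0.1037]
orientation: [0.003, -0.088, 0.996, -0.003]
force: [-1.5, 0.5, 6.1]
grip_width: 0.0245
time: 10.9
tcp_pos: [0.5755, -0.203, 0.1058]
orientation: [0.008, -0.087, 0.996, -0.003]
force: [10.3, 4.9, -0.7]
grip_width: 0.025
time: 11.6
tcp_pos: [0.586, -0.2003, 0.2001]
orientation: [0.008, -0.088, 0.996, -0.003]
force: [-0.0, 0.3, 0.1]
grip_width: 0.0551
11.6 0.05511552360958264
1 (array([0.0023, 0.1096, 0.0953]), np.float64(-0.05))
  dot [503.1 188. ] 81 phi (np.float64(-0.826), np.float64(12.8))
  dot [531.7 188. ] 83 phi (np.float64(-0.722), np.float64(14.8))
  dot [519.3 198. ] 101 phi (np.float64(-0.626), np.float64(0.8))
  dot [506.3 208.5] 107 phi (np.float64(-0.506), np.float64(13.6))
  dot [535.3 208.5] 107 phi (np.float64(-0.472), np.float64(15.3))
  dot [506.4 237.2] 113 phi (np.float64(-0.122), np.float64(13.7))
  dot [535.4 237.1] 112 phi (np.float64(-0.15), np.float64(15.2))
  dot [503.4 258.5] 101 phi (np.float64(0.188), np.float64(13.2))
  dot [532.  258.8] 109 phi (np.float64(0.106), np.float64(14.7))
  dot [523.4 273. ] 88 phi
[... 180 characters left out ...]
 291.1] 106 phi (np.float64(0.58), np.float64(14.0))
-1 (array([ 0.0022, -0.0004,  0.0961]), np.float64(-0.05))
  dot [307.8 186.8] 49 phi (np.float64(-0.784), np.float64(12.9))
  dot [322.1 196.5] 61 phi (np.float64(-0.646), np.float64(1.4))
  dot [336.2 208.1] 80 phi (np.float64(-0.494), np.float64(15.6))
  dot [295.3 227.5] 70 phi (np.float64(-0.252), np.float64(25.2))
  dot [321.4 220.7] 69 phi (np.float64(-0.336), np.float64(0.8))
  dot [307.4 235.6] 120 phi (np.float64(-0.152), np.float64(13.1))
  dot [336.3 257.2] 106 phi (np.float64(0.13), np.float64(15.7))
  dot [322.1 284.9] 57 phi (np.float64(0.614), np.float64(1.3))
  dot [298.4 291.4] 42 phi (np.float64(0.796), np.float64(22.5))
```

The wrist view gives left at about +0.63 and right at about -0.64. I'll retreat and check with the fixed top camera.

```bash
python3 -m creep '[[[0,0,-0.03,0,65],[0.03,0.03,-0.06,0,65],[0.07,0.08,-0.06,0,65],[0.11,0.13,-0.06,0,65],[0.15,0.18,-0.06,0,65],[0.17,0.23,-0.06,0,65],[0.17,0.28,-0.06,0,65],[0.17,0.32,-0.06,0,65],[0.17,0.32,-0.06,0,65],[0.17,0.32,-0.06,0,65]]]'
python3 - <<'E'
from h import *
from station import imaging
p,_=imaging.grab_frame("top");s,_=imaging.grab_frame("scene")
f=lambda im,x,y,W,H,k:cv2.resize(im[y:y+H,x:x+W],None,fx=k,fy=k,interpolation=cv2.INTER_CUBIC)
cv2.imwrite("pics/t2.png",np.hstack([f(p,340,160,140,100,4),f(p,150,190,50,100,4)]))
o=np.load("top.npz")["p"].astype(int);print("spare diff",abs(o-p)[195:280,160:215].mean(),"left whl",abs(o-p)[185:255,350:395].mean())
E
```

```text
time: 12.65
tcp_pos: [0.359, 0.0883, 0.2527]
orientation: [0.005, -0.09, 0.996, -0.002]
force: [0.3, 0.4, 0.3]
grip_width: 0.0557
spare diff 6.444634581105169 left whl 23.787407407407407
```

View pics/t2.png

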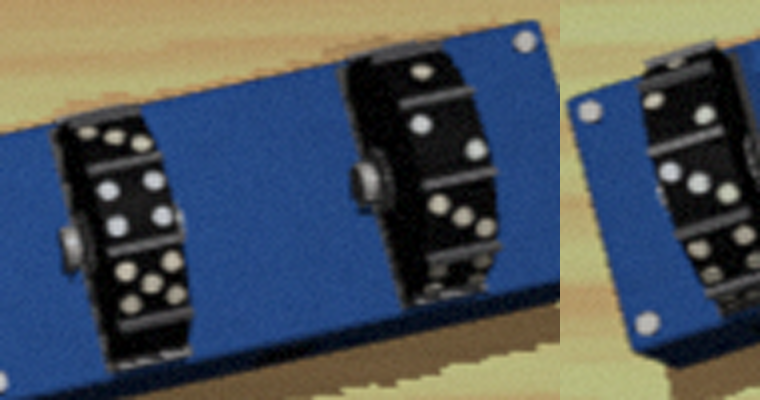

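```bash
python3 - <<'E'
from h import *
from station import ctrl
c=dict(np.load("top.npz"))
for s,n,px in((1,4,(373.9,210.7)),(1,5,(378,230.8)),(-1,2,(452.1,194.3)),(-1,3,(455.8,214))): print(s,n,theta(px,n,s,c))
E
```

```text
1 4 (np.float64(0.634), np.float64(0.9))
1 5 (np.float64(0.631), np.float64(1.0))
-1 2 (np.float64(-0.642), np.float64(0.9))
-1 3 (np.float64(-0.632), np.float64(1.1))
```

Both cameras agree, so I'm handing in.

```bash
python3 -c "
from station import ctrl
print(ctrl.hand_in())"
```

```text
the job is handed in; nothing more can be done
None
```

I set both wheels of the long unit as asked and handed the job in at about 12.8 s of the 42 s allowed. I pinched each wheel and carried it over in two strokes, checking the angle with the wrist camera after each stroke.

| Wheel | Dots up | Target (rad) | Wrist camera | Top camera |
|---|---|---|---|---|
| Left | four | +0.628 | +0.63 | +0.63 |
| Right | two | -0.628 | -0.64 | -0.63 to -0.64 |

- **State at hand-in:** The gripper was open and about 0.3 m from the unit, and the measured force was about zero.
- **Forces:** The largest wrist force I read was about 13 N, at the end of a move.
- **Short unit:** I never went near its wheel. It still shows three dots up in the top picture. A pixel comparison with the first picture showed a small difference (6.4, against 23.8 for the left wheel I had turned). I put that down to lighting and shadow and did not measure that wheel's angle.

No check failed or disagreed.

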